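Switch the dust suction over to the panel saw

TASK

The panel saw's branch has the red-tabbed blast gate, and it now needs all the suction: first push the red gate fully open (its tab drawn out towards the robot) while the other two are still open, then push the blue and the yellow gate fully shut, in either order. Work only by pushing the tabs with the fingertips or the outside of the fingers; never take a tab between the fingers. Leave the red gate open and do not disturb the jar, tools and other things on the bench.

Things in the scene. Friction and masses are not known exactly. Their poses are not given: they have to be found in the camera images.
- red_slide (a joint): opening of the red gate in m: 0 = fully shut (pushed in, away from the robot), 0.070 = fully open (out 70 mm towards the robot), hard stop at each end; starts shut or nearly shut (0 to 0.010). It slides level along the tab's x, stays where it is left, takes 3 to 5 N to move.
- red_tab (a point): middle of the top edge of the red upright tab, 60 mm wide (y), 8 mm thick (x), top 102 mm above the bench; z up, x points level into the housing (away from the robot): the gate opens along -x, shuts along +x. The tab stands 50 mm above a steel slide 76 mm wide, 4 mm thick, top 52 mm above the bench, that runs from the tab in +x into the housing; open air under it.
- gate_red: fixed aluminium housing of the red gate, 110 (x) x 100 x 70 mm high, origin under its centre, x as the tab's; a 68 mm pipe with a red ring rises from it and bends back to the duct, top 134 mm. Shut, 76 mm are free between tab and housing front; open, 146 mm. Gates stand 160 mm apart side by side, colours in any order, all facing alike, staggered up to 16 mm.
- blue_slide (a joint): opening of the blue gate in m: 0 = fully shut (pushed in, away from the robot), 0.070 = fully open (out 70 mm towards the robot), hard stop at each end; starts partly or fully open (0.035 to 0.070). It slides level along the tab's x, stays where it is left, takes 3 to 5 N to move.
- blue_tab (a point): middle of the top edge of the blue upright tab, 60 mm wide (y), 8 mm thick (x), top 102 mm above the bench; z up, x points level into the housing (away from the robot): the gate opens along -x, shuts along +x. The tab stands 50 mm above a steel slide 76 mm wide, 4 mm thick, top 52 mm above the bench, that runs from the tab in +x into the housing; open air under it.
- gate_blue: fixed aluminium housing of the blue gate, 110 (x) x 100 x 70 mm high, origin under its centre, x as the tab's; a 68 mm pipe with a blue ring rises from it and bends back to the duct, top 134 mm. Shut, 76 mm are free between tab and housing front; open, 146 mm. Gates stand 160 mm apart side by side, colours in any order, all facing alike, staggered up to 16 mm.
- yellow_slide (a joint): opening of the yellow gate in m: 0 = fully shut (pushed in, away from the robot), 0.070 = fully open (out 70 mm towards the robot), hard stop at each end; starts partly or fully open (0.035 to 0.070). It slides level along the tab's x, stays where it is left, takes 3 to 5 N to move.
- yellow_tab (a point): middle of the top edge of the yellow upright tab, 60 mm wide (y), 8 mm thick (x), top 102 mm above the bench; z up, x points level into the housing (away from the robot): the gate opens along -x, shuts along +x. The tab stands 50 mm above a steel slide 76 mm wide, 4 mm thick, top 52 mm above the bench, that runs from the tab in +x into the housing; open air under it.
- gate_yellow: fixed aluminium housing of the yellow gate, 110 (x) x 100 x 70 mm high, origin under its centre, x as the tab's; a 68 mm pipe with a yellow ring rises from it and bends back to the duct, top 134 mm. Shut, 76 mm are free between tab and housing front; open, 146 mm. Gates stand 160 mm apart side by side, colours in any order, all facing alike, staggered up to 16 mm.
- screw_jar: small glass screw jar with black lid, 42 mm across, 60 mm high, standing between the tabs of two neighbouring gates; origin at the centre of its underside. Bystander.
- sanding_block: cork sanding block 66 x 36 x 38 mm high, lying between the tabs of two neighbouring gates, long side (x) roughly along the slides; origin at the centre of its underside. Bystander.
- glue_bottle: white glue bottle with orange cap, 60 mm across, 160 mm high, out to the left; origin at the centre of its underside. Bystander.
- mug: blue mug, 80 mm across, 90 mm high, out to the right; origin at the centre of its underside. Bystander.
- tape_measure: yellow tape measure 70 x 35 x 62 mm high, out to the right; origin at the centre of its underside. Bystander.
- push_stick: flat orange push stick 300 x 50 x 14 mm high lying to the left; origin at the middle of its underside. Bystander.
- oak_offcut: oak offcut 140 x 60 x 25 mm high lying to the right; origin at the centre of its underside. Bystander.
- manifold: fixed galvanised extraction duct behind the gates, 110 mm diameter, 500 mm long along its y, axis 150 mm beyond (+x of) the origin and 100 mm above the bench, top at 158 mm; its origin lies on the bench under the middle gate's housing; its x is the direction in which gates shut.

How it is judged:
On the way, in this order (a step that is already met when the one before it is completed fails the run):
1. the red gate is fully open (within 6 mm) while the blue and the yellow gate are still open (at least 20 mm) (value of joint red_slide above 0.064 m and value of joint each of blue_slide, yellow_slide above 0.02 m), for 0.2 s.
2. the blue and the yellow gate are both fully shut (within 6 mm), the red one still open (value of joint each of blue_slide, yellow_slide below 0.006 m and value of joint red_slide above 0.064 m), for 0.2 s.
At the end, for the whole second after the job is handed in: The red gate is open to within 6 mm of its full 70 mm, the blue and the yellow gate are shut to within 6 mm, all three at rest, and every bystander is within 25 mm of where it stood (all of step 2 and velocity of joint red_slide between -0.01 and 0.01 m/s and velocity of joint blue_slide between -0.01 and 0.01 m/s and velocity of joint yellow_slide between -0.01 and 0.01 m/s and distance of each of screw_jar, sanding_block, glue_bottle, mug, tape_measure, push_stick, oak_offcut from where it was at the start of the episode below 0.025 m); the robot touches nothing.
It fails at once if the red tab is taken between the fingers (the TCP comes over the tab's thickness with a finger on each side) (x of the grasp point in the frame of red_tab between -0.006 and 0.006 m and y of the grasp point in the frame of red_tab between -0.035 and 0.035 m and z of the grasp point in the frame of red_tab between -0.05 and 0.008 m).
It fails at once if the blue tab is taken between the fingers (the TCP comes over the tab's thickness with a finger on each side) (x of the grasp point in the frame of blue_tab between -0.006 and 0.006 m and y of the grasp point in the frame of blue_tab between -0.035 and 0.035 m and z of the grasp point in the frame of blue_tab between -0.05 and 0.008 m).
It fails at once if the yellow tab is taken between the fingers (the TCP comes over the tab's thickness with a finger on each side) (x of the grasp point in the frame of yellow_tab between -0.006 and 0.006 m and y of the grasp point in the frame of yellow_tab between -0.035 and 0.035 m and z of the grasp point in the frame of yellow_tab between -0.05 and 0.008 m).
It fails at once if a bystander is pushed, lifted or carried more than 25 mm from its place, or knocked over (distance of any of screw_jar, sanding_block, glue_bottle, mug, tape_measure, push_stick, oak_offcut from where it was at the start of the episode above 0.025 m or angle between any of screw_jar, sanding_block, glue_bottle, mug, tape_measure, push_stick, oak_offcut's own z axis and vertical above 0.5 rad).
It also fails if it takes over 54 s, if anything falls off the work surface, if the arm or the gripper's body presses on something with over 40 N, if the wrist force passes 120 N, or if a joint passes its speed limit or range.

ROBOT

A 6-joint arm with a two-finger parallel gripper is mounted at the origin on the work surface. World frame = base frame: x ahead of the robot, y to its left, z up, the work surface at z = 0. Lengths are in m, angles in rad, forces in N, time in s.
With the tool pointing down it reaches from about 0.425 to 0.95 m from the base axis. Payload 3.5 kg.
Tool frame: the origin (TCP) lies between the finger pads, 19 mm behind the fingertips; this is the grasp point; z points along the fingers, y is the line along which they close (so a half turn about z gives the same grasp; the last joint's range is limited). The gripper opens to 85 mm and grips with 20 to 120 N. Pads are 22 mm wide; open, the fingers measure 114 mm over their backs; the gripper's body (76 mm by 85 mm) begins 54 mm behind the grasp point. The pads swing forward as they close: fully open they stand 13 mm farther back than shut.
Start: joints at [1.032, 0.286, 1.577, -0, 1.279, -0.15], TCP at [0.256, 0.625, 0.25] pointing down, gripper open.
Joint ranges: [-2.77, 2.77], [-0.9, 2.22], [0.21, 2.48], [-1.53, 4.67], [0.24, 2.81], [-2.84, 2.84]. Speed limits (rad/s): [2.79, 2.79, 3.14, 3.14, 3.14, 3.14].

INTERFACE

Orientations are given as [roll, pitch, yaw] about the fixed x, y, z axes, in that order (R = Rz(yaw) Ry(pitch) Rx(roll)).
In Python, from station import ctrl, eoat, vision, order gives the robot as it stands. Calls block until the motion is done:
- ctrl.goto(position, orientation): joint-space move of the TCP to a pose.
- ctrl.move_l(position, orientation=None, feed=0.15, max_force=None): straight line of the TCP; orientation=None keeps the orientation; feed is the mean speed in m/s. With max_force (N) it stops when the force on the tool has changed by that much, and returns True; else False.
- ctrl.movej(angles): joint-space move.
- eoat.set_gripper(opening, force=None): opening from 0.0 (shut) to 1.0 (fully open); force is the grip in N (None keeps the last); returns when the fingers have stopped.
- ctrl.dwell(seconds).
- ctrl.solve_ik(position, orientation): joint angles nearest the present ones, or None.
- ctrl.read_state(): the state.
- vision.capture(name): name is "scene" or "side" or "wrist"; returns a dict with "image" (400x640x3 uint8, red, green, blue), "range_z" (400x640 float32, m along the optical axis (not along the pixel's ray), 0 where there is no reading), "intrinsics" (3x3 intrinsics, pixels), "eye" and "rotation" of the camera in the world. Camera axes: x right, y down, z forward; pixel columns grow to the right and rows downward; lengths in m; the calibration is good to about 2 mm. A picture is of the moment at which its call begins.
A pose or a line that the arm cannot do raises ctrl.MotionError and nothing moves.
- order.job_done(): hands the job in; it is judged then, once.
The state is a dict: "time": time; "joint_pos": joint angles; "dq": joint speeds; "joint_torque": joint torques, N m; "eef_pos": TCP position; "tcp_rot": TCP orientation; "wrist_force": force on the tool from outside, world axes, zero at the start; "moment": the same for the moment, N m; "gripper_width": opening from 0.0 (shut) to 1.0 (fully open); "grip_force": force on a finger pad.
Only numpy, scipy, OpenCV 4.12 (cv2) and the standard library are available. Lean on these libraries where they do the work, as an engineer would, in place of code of your own. Each camera call takes 0.05 s, during which the arm holds its last target. There are 200 camera calls.

## Working session

There is one attempt and no reset: what is moved stays moved. The work goes in short steps, each a Python script; the robot and the scene stay as the last script left them, time stands still between calls to the robot, and variables do not carry over. Pictures are saved under pics/ and viewed, at most 10 in all, crops included, and the job is handed in when it is done.

```bash
mkdir -p pics; ls
python3 - <<'E'
from station import ctrl,eoat,vision,order
import cv2,numpy as np
for n in ["scene","side"]:
    c=vision.capture(n); cv2.imwrite(f"pics/{n}0.png",c["image"][:,:,::-1]); np.savez(f"{n}0.npz",**c)
    print(n,c["eye"],c["rotation"],c["intrinsics"])
print(ctrl.read_state())
E
```

```text
pics
scene [1.56547003 0.66035375 1.13764322] [-2.29427475 -0.01234663  2.16696933] [[423.09254632   0.         325.91730097]
 [  0.         423.09254632 202.28968661]
 [  0.           0.           1.        ]]
side [-0.2083001  -1.00810921  1.18317458] [-2.2753873   0.00954667 -0.66508602] [[515.5940434    0.         328.43344034]
 [  0.         515.5940434  192.07370894]
 [  0.           0.           1.        ]]
{'time': 0.1, 'joint_pos': array([ 1.03200814e+00,  2.87109673e-01,  1.57802884e+00, -1.41459061e-05,
        1.27857825e+00, -1.49964965e-01]), 'dq': array([-4.74728946e-04, -2.40783479e-03, -3.23797930e-03, -2.09420570e-03,
        2.36383896e-05,  1.33496828e-04]), 'joint_torque': array([ 5.09939600e-04, -4.07294154e+01, -2.93700027e+01, -1.88137165e-04,
        3.41640196e-03, -1.75984854e-05]), 'eef_pos': array([0.25556139, 0.62415808, 0.24876466]), 'tcp_rot': array([-3.13949036e+00, -3.03963411e-04,  2.75277320e+00]), 'wrist_force': array([0.37203471, 0.03076123, 0.04848446]), 'moment': array([ 0.01468192,  0.03558027, -0.00491255]), 'grip_force': 0.0, 'gripper_width': 1.0048792481302684}
```

View pics/scene0.png

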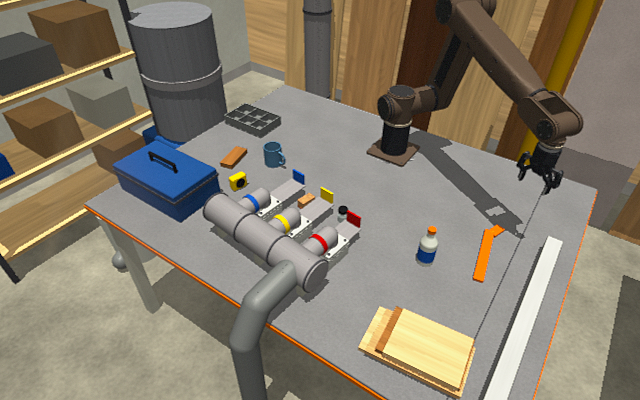

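View pics/side0.png

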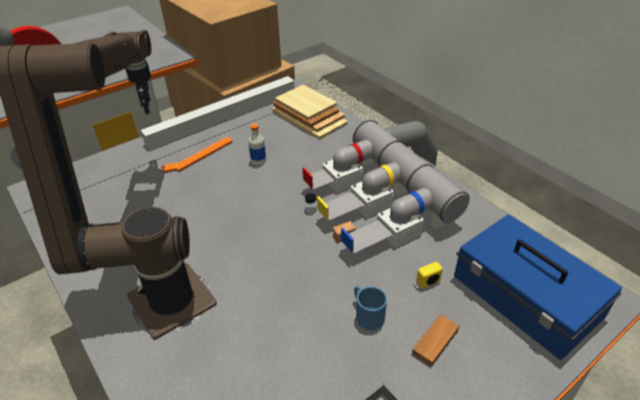

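The scene view shows tabs red (354,219), yellow (326,195) and blue (298,176). The jar (343,212) is between red and yellow, and the sanding block (306,200) between yellow and blue. In the side view the tabs are at (308,177), (322,207) and (347,239).

```bash
cat > h.py <<'E'
import numpy as np,cv2
from scipy.spatial.transform import Rotation as Ro
def cloud(c):
    K=c["intrinsics"];z=c["range_z"];v,u=np.indices(z.shape)
    P=np.stack([(u-K[0,2])/K[0,0]*z,(v-K[1,2])/K[1,1]*z,z],-1)
    R=np.asarray(c["rotation"]); R=R if R.shape==(3,3) else Ro.from_euler("xyz",R).as_matrix()
    return P@R.T+c["eye"]
def mask(c,col):
    h=cv2.cvtColor(np.ascontiguousarray(c["image"]),cv2.COLOR_RGB2HSV);H,S,V=[h[...,i].astype(int) for i in range(3)]
    m={"red":(H<6)|(H>174),"yellow":(H>22)&(H<32),"blue":(H>105)&(H<125)}[col]
    return m&(S>150)&(V>60)
def blobs(c,col,zr=(0.05,0.112)):
    P=cloud(c);m=mask(c,col)&(P[...,2]>zr[0])&(P[...,2]<zr[1])&(c["range_z"]>0)&(np.hypot(P[...,0],P[...,1])<1.1)
    n,l,s,ce=cv2.connectedComponentsWithStats(m.astype(np.uint8))
    return [(s[i,4],ce[i],P[l==i]) for i in range(1,n) if s[i,4]>25]
E
python3 - <<'E'
from h import *
np.set_printoptions(precision=4,suppress=True)
for n in ["scene","side"]:
    c=dict(np.load(f"{n}0.npz")); P=cloud(c)
    print(n,"bench",np.median(P[...,2][(abs(P[...,2])<.03)]))
    for col in ["red","yellow","blue"]:
        for a,ce,p in blobs(c,col):
            top=p[p[:,2]>.085]
            f=cv2.fitLine(p[:,:2].astype(np.float32),cv2.DIST_L2,0,.01,.01).ravel()
            print(col,a,ce,p.mean(0),p.min(0),p.max(0),f[:2])
E
```

```text
scene bench -0.0011591701802196042
red 144 [353.1042 218.3403] [0.5855 0.1299 0.0822] [0.5735 0.0957 0.0545] [0.5926 0.1583 0.1073] [0.1154 0.9933]
yellow 100 [236.65 176.64] [ 0.6258 -0.4053  0.059 ] [ 0.5908 -0.4311  0.0501] [ 0.6585 -0.3859  0.0659] [ 0.9717 -0.2361]
yellow 124 [326.4919 194.8306] [ 0.5314 -0.0229  0.0814] [ 0.5235 -0.0538  0.052 ] [0.5399 0.0034 0.1036] [0.0987 0.9951]
blue 102 [298.2843 176.3039] [ 0.5024 -0.1803  0.0826] [ 0.4941 -0.2111  0.0534] [ 0.5093 -0.1522  0.1054] [0.1172 0.9931]
blue 360 [192.3556 197.0417] [ 0.8247 -0.4459  0.0693] [ 0.6966 -0.5146  0.05  ] [ 0.9163 -0.4342  0.0915] [ 0.9961 -0.0885]
blue 87 [425.5287 253.6322] [0.5748 0.412  0.0626] [0.5534 0.3836 0.0502] [0.5845 0.4358 0.0765] [ 0.2973 -0.9548]
side bench -0.00014385873884181777
red 100 [307.32 176.82] [0.5742 0.1234 0.0847] [0.5684 0.097  0.0527] [0.5822 0.1535 0.1072] [0.112  0.9937]
yellow 133 [322.4211 207.1504] [ 0.5208 -0.0303  0.0838] [ 0.5142 -0.0579  0.0551] [0.5311 0.0048 0.1069] [0.1095 0.994 ]
yellow 244 [429.6311 270.0779] [ 0.6123 -0.4118  0.0593] [ 0.5786 -0.4318  0.0504] [ 0.6497 -0.3893  0.0676] [ 0.9759 -0.2181]
blue 73 [256.9041 151.5753] [0.533  0.384  0.0625] [0.5148 0.3723 0.0512] [0.5593 0.4105 0.0763] [ 0.8345 -0.5511]
blue 133 [346.6917 239.1278] [ 0.4906 -0.1878  0.0837] [ 0.4848 -0.2147  0.0544] [ 0.4968 -0.1561  0.1086] [0.1114 0.9938]
```

The depth data give consistent tab centres and a gate axis yaw of about -0.111. Red goes first, with the fingers shut and the tips lowered behind the tab.

```bash
cat >> h.py <<'E'
YAW=-0.111
GX=np.array([np.cos(YAW),np.sin(YAW),0]);GY=np.array([-GX[1],GX[0],0])
T={"red":np.array([.580,.1267,0]),"yellow":np.array([.526,-.0266,0]),"blue":np.array([.4965,-.184,0])}
def at(col,x,z,y=0): return T[col]+GX*x+GY*y+np.array([0,0,z])
E
python3 - <<'E'
from h import *
from station import ctrl,eoat,vision,order
st=ctrl.read_state
best=min(((abs(q[5]),y) for y in (YAW,YAW+np.pi) if (q:=ctrl.solve_ik(at("red",.034,.088),[np.pi,0,y])) is not None))
o=[np.pi,0,best[1]];print(best); np.save("o.npy",o)
eoat.set_gripper(0.0)
ctrl.goto(at("red",.034,.2),o)
print(ctrl.move_l(at("red",.034,.088),o,feed=.1,max_force=8),st()["eef_pos"])
p0=st()["eef_pos"]
print(ctrl.move_l(at("red",-.075,.088),o,feed=.05,max_force=20))
s=st();print("moved",(s["eef_pos"]-T["red"])@GX,s["wrist_force"],s["time"])
c=vision.capture("side");np.savez("side1.npz",**c);cv2.imwrite("pics/side1.png",c["image"][100:300,220:480,::-1].repeat(3,0).repeat(3,1)[:600])
E
```

```text
(np.float64(1.4240190536320443), 3.030592653589793)
False [0.61453346 0.12298207 0.08904338]
True
moved -0.04865343270012418 [ 1.6499101  -0.24098178  0.14467964] 5.875
```

View pics/side1.png

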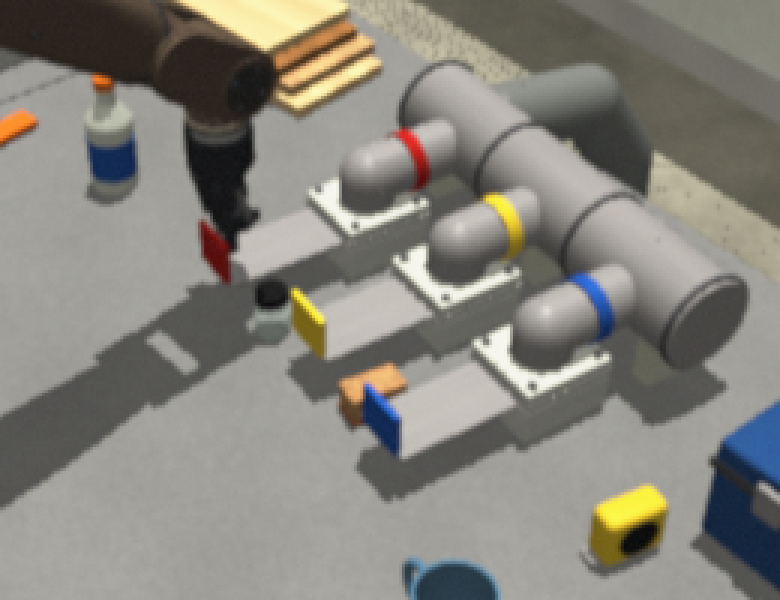

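The red tab, at about (214,252) in this crop, is well out, but the force at rest is low. I'll push again slowly to confirm it's against the hard stop.

Run:
```python
from h import *
from station import ctrl,eoat,vision,order
o=list(np.load("o.npy"));st=ctrl.read_state
for _ in range(2):
    r=ctrl.move_l(at("red",-.085,.088),o,feed=.03,max_force=25)
    s=st();print(r,(s["eef_pos"]-T["red"])@GX,s["wrist_force"],s["time"])
c=vision.capture("side")
for n,cc in (("0",dict(np.load("side0.npz"))),("now",c)):
    for a,ce,p in blobs(cc,"red"): print(n,a,np.median((p-T["red"])@GX),p.mean(0))
```

```text
True -0.0484641429849914 [1.74264126 0.09070108 0.5034083 ] 6.4
True -0.04830331892740079 [ 1.77738215 -0.28754712 -0.03901549] 6.8583
0 100 -0.005464432552449414 [0.57422549 0.12337908 0.08468841]
now 99 -0.06816300279640004 [0.5122192  0.12792119 0.08520165]
```

Red moved 62.7 mm and stops at the same place each time, so it's at its stop. Next I'll shut yellow and blue.

Run:
```python
from h import *
from station import ctrl,eoat,vision,order
o=list(np.load("o.npy"));st=ctrl.read_state
ctrl.move_l(at("red",-.025,.088),o,feed=.08)
ctrl.move_l(at("red",-.025,.2),o,feed=.15)
for col in ("yellow","blue"):
    ctrl.move_l(at(col,-.036,.2),o,feed=.15)
    print(ctrl.move_l(at(col,-.036,.088),o,feed=.1,max_force=8))
    for _ in range(2):
        r=ctrl.move_l(at(col,.075,.088),o,feed=.04,max_force=22)
        s=st();x=(s["eef_pos"]-T[col])@GX;print(col,r,x,s["wrist_force"],s["time"])
    ctrl.move_l(at(col,x-.03,.088),o,feed=.08)
    ctrl.move_l(at(col,x-.03,.2),o,feed=.15)
ctrl.move_l(at("blue",-.03,.3),o,feed=.15)
for n in ("side","scene"):
    c=vision.capture(n)
    for col in T:
        for tag,cc in (("0",dict(np.load(n+"0.npz"))),("now",c)):
            for a,ce,p in blobs(cc,col):
                d=p.mean(0)-T[col]
                if abs(d@GY)<.05: print(n,col,tag,a,np.median((p-T[col])@GX))
    cv2.imwrite(f"pics/{n}2.png",c["image"][100:300,220:480,::-1].repeat(3,0).repeat(3,1))
print(st()["time"])
```

```text
False
yellow True 0.042794018495919545 [ 0.62269999  1.04102399 -0.05022008] 12.6167
yellow True 0.04254855771005965 [ 0.15505555  0.12147875 -0.40010494] 12.9917
False
blue True 0.0502913163899078 [0.43604374 0.01503063 0.76382722] 18.9333
blue True 0.05011378915026511 [-0.21268248  0.10427951 -1.1995458 ] 19.2583
side red 0 100 -0.005464432552449414
side red now 92 -0.06796198614306476
side yellow 0 133 -0.004962201586430526
side yellow now 123 0.05367238241255429
side blue 0 133 -0.005542118463777086
side blue now 142 0.0614003524649424
scene red 0 144 0.005440339990548201
scene red now 135 -0.05749195137325987
scene yellow 0 124 0.005302330315436243
scene yellow now 127 0.06441865838587266
scene blue 0 102 0.005761475311743942
scene blue now 103 0.07214397481622452
21.6667
```

View pics/side2.png

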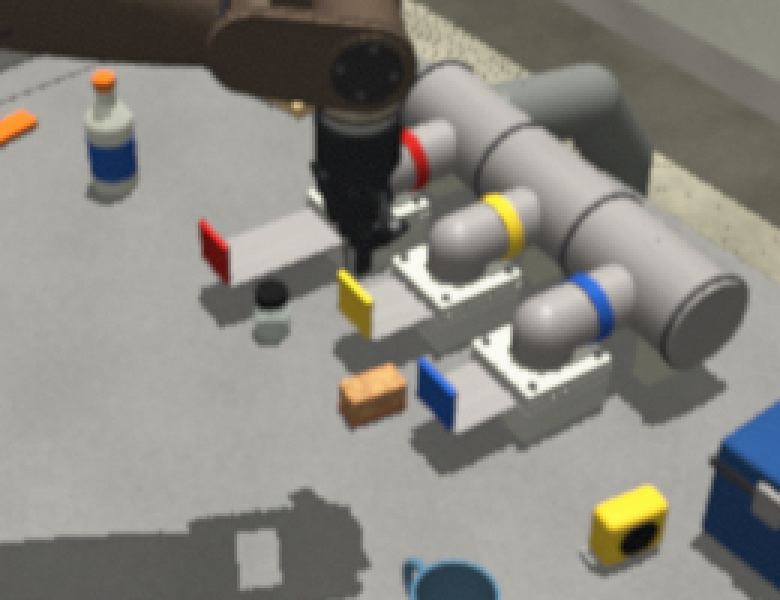

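All three tabs are at their stops: yellow moved 59 mm and blue 66 mm. The jar at (270,310) and the sanding block at (372,393) haven't moved, so I'm handing in.

```bash
python3 -c "
from station import order
print(order.job_done())"
```

```text
the job is handed in; nothing more can be done
None
```

The red gate was pushed fully open first, then yellow and blue fully shut, each to its hard stop. In the last picture the jar and sanding block hadn't moved, and the job was handed in at about 22 s; no verdict came back.

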